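Sort pipe fittings into their sample bays

ROBOT

A 6-joint arm with a two-finger parallel gripper is mounted at the origin on the work surface. World frame = base frame: x ahead of the robot, y to its left, z up, the work surface at z = 0. Lengths are in m, angles in degrees, forces in N, time in s.
With the tool pointing down it reaches from about 0.4 to 0.825 m from the base axis. Payload 7 kg.
Tool frame: the origin (TCP) lies midway between the tips of the shut fingers; the grasp point (between the pads) lies 19 mm behind it; z points along the fingers, y is the line along which they close (so a half turn about z gives the same grasp; the last joint's range is limited). The gripper opens to 88 mm and grips with 3 to 60 N. Pads are 19 mm wide; open, the fingers measure 130 mm over their backs; the gripper's body (78 mm by 193 mm) begins 47 mm behind the grasp point.
Start: joints at [-59.811, 20.546, 0.682, 0, -70.136, -16.507], TCP at [0.16, -0.656, 0.227] pointing down, gripper open.
Joint ranges: [-176.03, 176.03], [-82.01, 121.73], [-58.28, 71.71], [-173.87, 95.51], [-174.79, -0.11], [-173.66, 173.66]. Speed limits (degrees/s): [136.94, 136.94, 172.46, 180, 180, 180].

INTERFACE

Orientations are given as [roll, pitch, yaw] about the fixed x, y, z axes, in that order (R = Rz(yaw) Ry(pitch) Rx(roll)).
In Python, from plant import ctrl gives the robot as it stands. The module is installed in compiled form; this text tells all that it offers.
- The arm moves only by the tool send_rows, never from a script. Its argument "plan" is a list that holds one entry, the list of rows, each a list of 6 numbers: the shift along the tool's x, y, z in cm, then the turn, a rotation vector about the tool's x, y, z in degrees. A call has 1 to 8 rows; each row is the pose to reach, as a shift and turn from the pose commanded when the call began, along the tool's axes at that moment; what a row does not reach only later rows make up. A row lasts 1/12 s, in which the tool goes at most 41.7 mm and 7.16 degrees, less where a joint would pass 70% of its speed; a pose out of reach is approached as far as the arm can. A call with a gripper value outside its range is refused whole. "fingers" is the opening, from 0 (shut) to 1 (fully open), set as the call begins (left out, the last holds). The fingers move at their own pace and stop on an object; the grip force is fixed at half the most. Time passes only in rows, so rows that repeat a pose let the fingers close. It gives the time, the measured TCP pose, the force, the opening and the grip force at its end, in the units of the state.
- ctrl.get_obs(): the state, without advancing time (a new reading comes with each control period).
- ctrl.snapshot(name): name is "scene" or "top" or "wrist"; returns a dict with "img" (384x512x3 uint8, red, green, blue), "K" (3x3 intrinsics, pixels), "k1" (the pictures are not rectified: a ray, as slopes to the right and down, at radius r is drawn at 1 + k1 r^2 times it, then the intrinsics apply), "pose" (4x4, takes a point from camera to world coordinates). Camera axes: x right, y down, z forward; pixel columns grow to the right and rows downward; lengths in m; the calibration is good to about 2 mm. A picture is of the moment at which its call begins. There is no depth.
- ctrl.close_job(): hands the job in; it is judged then, once.
The state is a dict: "clock": time; "joint_pos": joint angles; "qvel": joint speeds; "tau": joint torques, N m; "tool_pos": TCP position; "orientation": TCP orientation; "force": force on the tool from outside, world axes, zero at the start; "moment": the same for the moment, N m; "opening": finger opening in m; "gripper_force": force on a finger pad.
Only numpy, scipy, OpenCV 4.12 (cv2) and the standard library are available. Lean on these libraries where they do the work, as an engineer would, in place of code of your own. Each camera call takes 0.05 s, during which the arm holds its last target. There are 200 camera calls.

TASK

Sort the four loose steel pipe fittings on the workbench: put each one into the bay whose ledge carries the matching sample, resting on the bay's floor the same way up as the sample. The tee and the floor flange have been left in each other's bays, and each bay has room for only one of these, so set one aside for a while (the rubber mat is free for that). Leave the glass jar standing where it is.

Things in the scene. Friction and masses are not known exactly. Their poses are not given: they have to be found in the camera images.
- tee: loose steel pipe tee lying flat, 0.3 kg: plain round tubes 34 mm in diameter, dark ends. Run 80 mm long along x, axis at y = -19 mm; branch from its middle to y = +36 mm; axes 17 mm above the underside. Origin: underside, centre of the 80 x 72 mm outline; z up. Grip: across the branch (along x) near y = +16 mm. Starts in the flange's bay, yaw within 0.2 rad of the bay's
- flange: loose steel floor flange, about 0.28 kg: round plate 72 mm in diameter and 8 mm thick with four small dark holes, and on it a central round collar 36 mm in diameter up to 34 mm above the underside. Origin: centre of the underside; z up. At the start it lies in the tee's bay
- nut: loose large steel hexagon nut lying flat on the bench, about 0.22 kg: 46 mm across flats, 53 mm across corners, 24 mm high, with a 30 mm hole. Origin: centre of the underside; z up; one pair of flats faces +x and -x of the nut, the others every 60 degrees
- coupling: loose straight steel pipe coupling standing on end on the bench, about 0.26 kg: cylinder 42 mm in diameter, 50 mm high, dark inside. Origin: centre of the underside; z along its axis, up
- bay_tee: fixed wooden bay for the pipe tee: open tray 118 x 118 mm outside, 110 x 110 inside, rim 20 mm and inner floor 5 mm above the bench. Beyond its +x side a ledge 84 wide, 72 deep, 10 mm high carries a fixed full-size sample, 95 mm along +x from the tray's centre. Origin: tray's centre at bench height; z up; x, y along its sides, yaw within 0.2 rad of the world's
- bay_flange: fixed wooden bay for the floor flange: open tray 118 x 118 mm outside, 110 x 110 inside, rim 20 mm and inner floor 5 mm above the bench. Beyond its +x side a ledge 84 wide, 72 deep, 10 mm high carries a fixed full-size sample, 95 mm along +x from the tray's centre. Origin: tray's centre at bench height; z up; x, y along its sides, yaw within 0.2 rad of the world's
- bay_nut: fixed wooden bay for the hexagon nut: open tray 118 x 118 mm outside, 110 x 110 inside, rim 20 mm and inner floor 5 mm above the bench. Beyond its +x side a ledge 84 wide, 72 deep, 10 mm high carries a fixed full-size sample, 95 mm along +x from the tray's centre. Origin: tray's centre at bench height; z up; x, y along its sides, yaw within 0.2 rad of the world's
- bay_coupling: fixed wooden bay for the pipe coupling: open tray 118 x 118 mm outside, 110 x 110 inside, rim 20 mm and inner floor 5 mm above the bench. Beyond its +x side a ledge 84 wide, 72 deep, 10 mm high carries a fixed full-size sample, 95 mm along +x from the tray's centre. Origin: tray's centre at bench height; z up; x, y along its sides, yaw within 0.2 rad of the world's
- mat: fixed, empty black rubber mat, 110 x 110 mm, 3 mm thick, flat on the bench: a free spot to set something aside. Origin: centre of its underside, at bench height; z up
- jar: closed glass jar with a dark lid standing on the bench, 60 mm in diameter, 85 mm high, about 0.35 kg; it must be left where it stands. Origin: centre of the underside; z up
Mind the look-alikes: they are no part of the job. What is shaped like the nut but purple or turquoise is not meant.

How it is judged (in metres and radians):
At the end, for the whole second after the job is handed in: Each of the four fittings is inside its own bay, its origin within 50 mm horizontally of the bay's centre and resting on the bay's floor (origin 2 to 10 mm above the bench), upright as the sample (tilt under 0.12 rad), released and at rest (horizontal distance between tee and bay_tee below 0.05 m and z of tee in the frame of bay_tee between 0.002 and 0.01 m and angle between each of tee, flange, nut, coupling's own z axis and vertical below 0.12 rad and linear speed of each of tee, flange, nut, coupling below 0.02 m/s and angular speed of each of tee, flange, nut, coupling below 0.2 rad/s and horizontal distance between flange and bay_flange below 0.05 m and z of flange in the frame of bay_flange between 0.002 and 0.01 m and horizontal distance between nut and bay_nut below 0.05 m and z of nut in the frame of bay_nut between 0.002 and 0.01 m and horizontal distance between coupling and bay_coupling below 0.05 m and z of coupling in the frame of bay_coupling between 0.002 and 0.01 m); the robot touches nothing.
It fails at once if the glass jar is shoved by more than 20 mm or tipped (distance of jar from where it was at the start of the episode above 0.02 m or angle between jar's own z axis and vertical above 0.35 rad).
It also fails if it takes over 128 s, if anything falls off the work surface, if the arm or the gripper's body presses on something with over 40 N, if the wrist force passes 120 N, or if a joint passes its speed limit or range.

## Working session

There is one attempt and no reset: what is moved stays moved. The work goes in short steps, Python scripts to look and compute and a tool call to move; the robot and the scene stay as the last step left them, time stands still between calls to the robot, and variables do not carry over. Pictures are saved under pics/ and viewed, at most 14 in all, crops included, and the job is handed in when it is done.

Besides the shell and the picture viewer there is one more tool, called after "Emit:" as name([rows], argument=value, ...), one row to a line, values as JSON. send_rows: Moves the arm, as the interface text tells. Its arguments: {"type":"object","properties":{"plan":{"type":"array","items":{"type":"array","items":{"type":"array","items":{"type":"number"}}}},"fingers":{"type":"number"}},"required":["plan"]}

```bash
mkdir -p pics; cat > h.py <<'E'
import numpy as np, cv2
from plant import ctrl
def snap(n,fn=None):
    s=ctrl.snapshot(n)
    if fn: cv2.imwrite('pics/'+fn,s['img'][:,:,::-1])
    return s
def ray(s,u,v):
    K=np.array(s['K']);d=np.array([s['k1'],0,0,0,0],float)
    p=cv2.undistortPoints(np.array([[[u,v]]],float),K,d)[0,0]
    P=np.array(s['pose']);return P[:3,3],P[:3,:3]@np.array([p[0],p[1],1])
def pt(s,u,v,z):
    o,d=ray(s,u,v);return o+d*(z-o[2])/d[2]
def proj(s,X):
    P=np.linalg.inv(np.array(s['pose']));c=P[:3,:3]@np.array(X)+P[:3,3]
    a=c[:2]/c[2];a=a*(1+s['k1']*(a@a));K=np.array(s['K']);return K[:2,:2]@a+K[:2,2]
E
python3 - <<'E'
from h import *
import pickle
for n in ('top','scene'):
    s=snap(n,n+'0.png');pickle.dump(s,open(n+'.pkl','wb'));print(n,np.round(s['pose'],3).tolist(),s['k1'],s['K'])
print(ctrl.get_obs())
E
```

```text
top [[-0.02, -0.989, 0.144, 0.343], [-1.0, 0.023, 0.021, -0.019], [-0.024, -0.143, -0.989, 0.878], [0.0, 0.0, 0.0, 1.0]] 0.024782395886555966 [[369.31641748   0.         249.23376455]
 [  0.         369.31641748 189.14544926]
 [  0.           0.           1.        ]]
scene [[-0.325, 0.808, -0.492, 0.939], [0.946, 0.28, -0.165, 0.158], [0.004, -0.519, -0.855, 0.88], [0.0, 0.0, 0.0, 1.0]] -0.1639307572529435 [[438.59486957   0.         257.6697002 ]
 [  0.         438.59486957 189.19939512]
 [  0.           0.           1.        ]]
{'clock': 0.1, 'joint_pos': array([-5.98119425e+01,  2.05886779e+01,  6.39776516e-01, -1.66341742e-02,
       -7.01347813e+01, -1.65077174e+01]), 'qvel': array([-0.01619559, -0.14539149,  0.01895301,  0.14980509,  0.00961454,
       -0.05532502]), 'tau': array([-2.09174366e-03, -5.84163272e+01,  2.93752223e+01,  7.01570079e+00,
        1.01233352e-02, -4.93525954e-05]), 'tool_pos': array([ 0.15952203, -0.65544607,  0.22571035]), 'orientation': array([ 1.79915323e+02, -8.78658148e-03, -1.66325317e+02]), 'force': array([-0.6590158 ,  0.57898344,  1.16604804]), 'moment': array([ 0.01754797,  0.02427751, -0.01087325]), 'gripper_force': 0.0, 'opening': 0.08744877047638562}
```

View pics/top0.png

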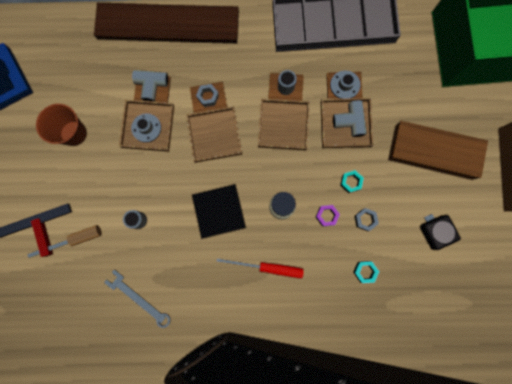

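View pics/scene0.png

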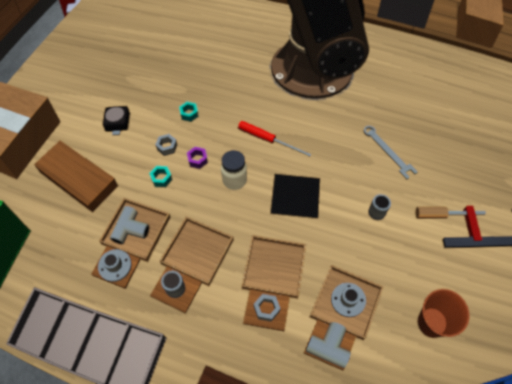

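Top view:
- **Bays:** flange in bay_tee (147,126), with the tee sample at (150,83). bay_nut (215,134) and bay_coupling (283,125) are empty. Tee in bay_flange (346,123).
- **Loose fittings:** coupling (135,219), steel nut (367,220).
- **Other:** mat (218,211), jar (283,205).

Nut candidates:
- grey (367,220): chosen, because it is steel
- purple (327,216): decoy
- turquoise (352,181) and (366,272): decoys
- grey (207,95): fixed sample

Coupling candidates:
- loose on the bench (135,219): chosen
- sample (288,82): fixed
- jar (283,205): not a coupling

Tee and flange samples sit on the ledges at (150,83) and (346,84). The loose ones are in the trays.

```bash
python3 - <<'E'
from h import *
import pickle
s=pickle.load(open('top.pkl','rb'));im=s['img']
cv2.imwrite('pics/crop1.png',cv2.resize(im[60:290,90:480,::-1],None,fx=2,fy=2,interpolation=cv2.INTER_CUBIC))
hsv=cv2.cvtColor(im,cv2.COLOR_RGB2HSV)
m=((hsv[...,1]<75)|(hsv[...,0]>85)&(hsv[...,0]<125)).astype(np.uint8)*255
m[:60]=0;m[290:]=0
n,l,st,c=cv2.connectedComponentsWithStats(m)
for i in range(1,n):
    x,y,w,h,a=st[i]
    if a>40: 
        cx,cy=x+(w-1)/2,y+(h-1)/2
        print('bbox',x,y,w,h,a,'z0',np.round(pt(s,cx,cy,0),3)[:2],'z.03',np.round(pt(s,cx,cy,.03),3)[:2])
E
```

```text
bbox 0 60 33 50 1119 z0 [0.75 0.58] z.03 [0.737 0.56 ]
bbox 278 69 19 25 371 z0 [ 0.741 -0.101] z.03 [ 0.728 -0.098]
bbox 131 70 36 31 706 z0 [0.741 0.247] z.03 [0.727 0.238]
bbox 330 70 31 29 713 z0 [ 0.729 -0.244] z.03 [ 0.715 -0.236]
bbox 196 84 22 22 300 z0 [0.712 0.101] z.03 [0.699 0.097]
bbox 333 100 34 36 744 z0 [ 0.642 -0.25 ] z.03 [ 0.632 -0.242]
bbox 131 113 31 30 715 z0 [0.631 0.251] z.03 [0.621 0.242]
bbox 340 169 25 24 274 z0 [ 0.486 -0.247] z.03 [ 0.481 -0.239]
bbox 193 185 52 53 1605 z0 [0.42  0.074] z.03 [0.417 0.07 ]
bbox 270 192 26 27 568 z0 [ 0.431 -0.079] z.03 [ 0.428 -0.077]
bbox 0 204 71 33 656 z0 [0.408 0.512] z.03 [0.406 0.494]
bbox 122 209 25 20 385 z0 [0.407 0.276] z.03 [0.404 0.266]
bbox 355 208 24 24 328 z0 [ 0.392 -0.275] z.03 [ 0.391 -0.266]
bbox 421 214 39 35 826 z0 [ 0.362 -0.441] z.03 [ 0.362 -0.427]
bbox 48 240 20 11 103 z0 [0.348 0.455] z.03 [0.348 0.439]
bbox 27 250 12 8 61 z0 [0.33  0.513] z.03 [0.33  0.494]
bbox 216 258 44 10 168 z0 [0.299 0.03 ] z.03 [0.3   0.028]
bbox 354 260 27 24 357 z0 [ 0.273 -0.268] z.03 [ 0.275 -0.26 ]
bbox 104 270 29 20 276 z0 [0.265 0.309] z.03 [0.268 0.298]
```

View pics/crop1.png

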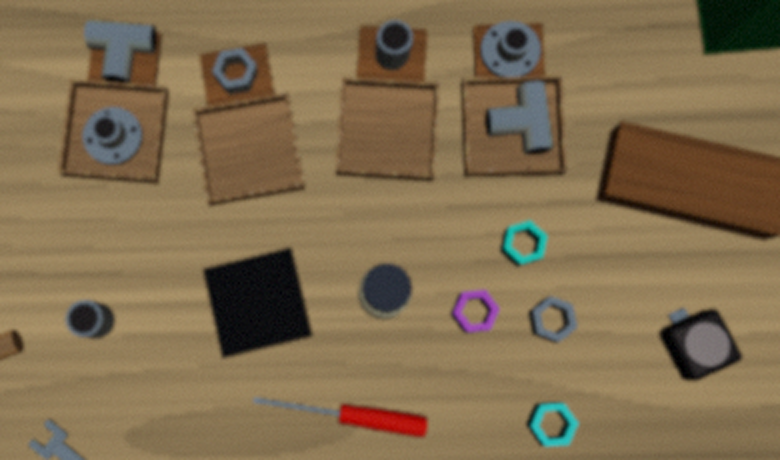

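The crop confirms the choices. The steel nut is at crop (554,319), with the purple (475,311) and turquoise (525,243), (554,424) decoys beside it. The tee lies in bay_flange with its run upright at column 535 and its branch pointing left. The flange sits in bay_tee with its collar at (107,128).

```bash
cat >> h.py <<'E'
def move(x=None,y=None,z=None,yaw=None,o=None):
    """print shift (cm, tool axes) and turn about tool z (deg) from measured pose to a tool-down target"""
    from scipy.spatial.transform import Rotation as Ro
    o=o or ctrl.get_obs();p=np.array(o['tool_pos']);R=Ro.from_euler('xyz',o['orientation'],degrees=True)
    t=np.array([p[i] if a is None else a for i,a in enumerate((x,y,z))])
    T=Ro.from_euler('xyz',[180,0,o['orientation'][2] if yaw is None else yaw],degrees=True)
    print('shift',np.round(R.inv().apply(t-p)*100,2),'turn',np.round((R.inv()*T).as_rotvec(degrees=True),1),'from',p.round(4),o['orientation'].round(1),'j',o['joint_pos'].round(0))
E
python3 - <<'E'
from h import *
import pickle
s=pickle.load(open('top.pkl','rb'))
B=dict(tee=[(72,85),(167,90),(158,182),(62,174)],nut=[(196,111),(287,97),(303,187),(210,203)],coupling=[(345,81),(437,86),(433,179),(337,174)],flange=[(462,81),(560,79),(565,173),(465,175)])
for k,c in B.items():
    P=np.array([pt(s,a/2+90,b/2+60,.02)[:2] for a,b in c]);e=np.roll(P,-1,0)-P
    print(k,P.mean(0).round(3),'sides',np.linalg.norm(e,axis=1).round(3),'yaw',np.degrees(np.arctan2(*(P[0]-P[3])[::-1])).round(1),np.degrees(np.arctan2(*(P[1]-P[2])[::-1])).round(1))
f=lambda a,b,z:pt(s,a/2+90,b/2+60,z)[:2].round(3)
print('collar top',f(105,127,.039),'plate',f(112,136,.013),'tee run ends',f(535,83,.022),f(539,152,.022),'branch end',f(488,121,.022))
print('nut',f(554,319,.024),'coupling top',f(84,319,.05),'jar lid',f(387,288,.085))
S=pickle.load(open('scene.pkl','rb'))
print('scene: nut',pt(S,166,143.5,.02),'coupl top',pt(S,380,200,.05),'jar lid',pt(S,233,160,.085),'collar',pt(S,349,296,.039))
move(.38,-.27,.2,-166)
E
```

```text
tee [0.627 0.242] sides [0.117 0.115 0.116 0.112] yaw -4.7 -4.9
nut [0.602 0.08 ] sides [0.112 0.114 0.112 0.116] yaw 8.5 8.9
coupling [ 0.622 -0.088] sides [0.111 0.115 0.114 0.116] yaw -6.1 -4.7
flange [ 0.621 -0.236] sides [0.117 0.116 0.117 0.116] yaw -0.9 -0.8
collar top [0.628 0.248] plate [0.625 0.247] tee run ends [ 0.674 -0.265] [ 0.589 -0.265] branch end [ 0.628 -0.207]
nut [ 0.391 -0.269] coupling top [0.401 0.263] jar lid [ 0.425 -0.076]
scene: nut [ 0.39374896 -0.26512374  0.02      ] coupl top [0.39975629 0.2624265  0.05      ] jar lid [ 0.42835596 -0.07180983  0.085     ] collar [0.63086846 0.24740775 0.039     ]
shift [-30.54  32.24   2.61] turn [ 0.1 -0.  -0.3] from [ 0.1595 -0.6554  0.2257] [ 179.9   -0.  -166.3] j [-60.  21.   1.  -0. -70. -17.]
```

Emit:
send_rows([
  [[-30.5, 32.2, 2.5, 0, 0, 0], [-30.5, 32.2, 2.5, 0, 0, 0], [-30.5, 32.2, 2.5, 0, 0, 0], [-30.5, 32.2, 2.5, 0, 0, 0], [-30.5, 32.2, 2.5, 0, 0, 0], [-30.5, 32.2, 2.5, 0, 0, 0], [-30.5, 32.2, 2.5, 0, 0, 0], [-30.5, 32.2, 2.5, 0, 0, 0]],
], fingers=0.75)

```text
clock: 0.77
tool_pos: [0.3252, -0.365, 0.2076]
orientation: [180.0, 0.0, -166.3]
force: [1.4, -0.1, 0.2]
opening: 0.0658
gripper_force: 0.0
```

```bash
python3 -c "
from h import *
move(.38,-.27,.2,-166)"
```

```text
shift [-7.57  7.94  0.76] turn [ 0.   0.  -0.3] from [ 0.3252 -0.365   0.2076] [ 180.     0.  -166.3] j [-25.   4. -24.  -0. -63. -51.]
```

Emit:
send_rows([
  [[-7.6, 7.9, 0.8, 0, 0, 0], [-7.6, 7.9, 0.8, 0, 0, 0], [-7.6, 7.9, 0.8, 0, 0, 0], [-7.6, 7.9, 0.8, 0, 0, 0], [-7.6, 7.9, 0.8, 0, 0, 0]],
])

```text
clock: 1.18
tool_pos: [0.3805, -0.2709, 0.1997]
orientation: [180.0, -0.0, -166.1]
force: [0.6, -0.2, 0.2]
opening: 0.0657
gripper_force: 0.0
```

```bash
python3 - <<'E'
from h import *
import pickle
s=snap('wrist','w1.png');pickle.dump(s,open('w.pkl','wb'));print(np.round(s['pose'],3).tolist(),s['k1'],proj(s,[.392,-.267,.024]))
move(.392,-.267)
E
```

```text
[[-0.24, 0.923, 0.301, 0.298], [0.971, 0.228, 0.075, -0.292], [0.001, 0.31, -0.951, 0.359], [0.0, 0.0, 0.0, 1.0]] -0.015122238314001519 [260.3155464  179.14677718]
shift [-1.27  0.18 -0.  ] turn [ 0. -0. -0.] from [ 0.3801 -0.2718  0.1997] [ 180.    -0.  -166.2] j [-11.   2. -27.  -0. -61. -65.]
```

View pics/w1.png

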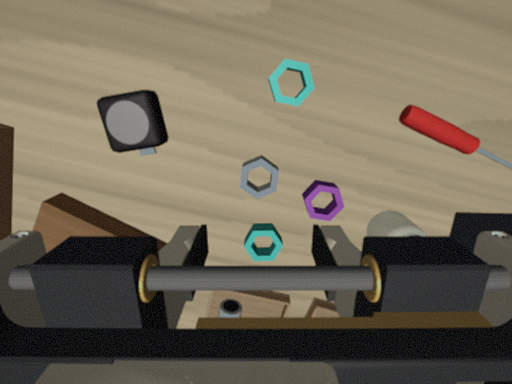

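The wrist view shows the steel nut at (259,177). The purple one is at (323,200), turquoise at (292,82) and (264,241). The predicted pixel (260,179) matches.

```bash
cat >> h.py <<'E'
def steel(s,u,v,r=45):
    """contour of the steel blob nearest pixel u,v"""
    hsv=cv2.cvtColor(s['img'],cv2.COLOR_RGB2HSV)
    h,sa=hsv[...,0],hsv[...,1]
    m=((sa<75)|(h>85)&(h<125)&(sa<130)).astype(np.uint8)
    w=np.zeros_like(m);cv2.circle(w,(int(u),int(v)),r,1,-1);m&=w
    m=cv2.morphologyEx(m,cv2.MORPH_OPEN,np.ones((3,3),np.uint8))
    c,_=cv2.findContours(m,cv2.RETR_EXTERNAL,cv2.CHAIN_APPROX_NONE)
    return max(c,key=cv2.contourArea)[:,0,:].astype(float)
E
python3 - <<'E'
from h import *
import pickle
s=pickle.load(open('w.pkl','rb'))
c=steel(s,259,177,32)
P=np.array([pt(s,u,v,.022)[:2] for u,v in c])
h=cv2.convexHull((P*1000).astype(np.float32))[:,0]
print('rect',cv2.minAreaRect(h),'circ',cv2.minEnclosingCircle(h))
for a in range(0,180,10):
    d=np.array([np.cos(np.radians(a)),np.sin(np.radians(a))]);q=h@d;print(a,round(float(np.ptp(q)),1),end='; ')
E
```

```text
rect ((391.6281433105469, -268.783935546875), (80.78848266601562, 78.3714370727539), 13.845407485961914) circ ((391.70184326171875, -268.77484130859375), 41.46164321899414)
0 82.7; 10 81.8; 20 82.2; 30 82.8; 40 82.3; 50 82.0; 60 81.4; 70 80.9; 80 80.4; 90 80.1; 100 78.8; 110 79.3; 120 80.2; 130 80.5; 140 81.0; 150 81.6; 160 82.2; 170 82.7;
```

```bash
sed -i "s/^    m=((sa<75).*/    i=s['img'].astype(int);m=(i[...,2]>i[...,0]-4).astype(np.uint8)/" h.py
python3 - <<'E'
from h import *
import pickle
s=pickle.load(open('w.pkl','rb'))
c=steel(s,259,177,32)
P=np.array([pt(s,u,v,.022)[:2] for u,v in c])
h=cv2.convexHull((P*1000).astype(np.float32))[:,0]
print('rect',cv2.minAreaRect(h),'circ',cv2.minEnclosingCircle(h))
for a in range(0,180,10):
    d=np.array([np.cos(np.radians(a)),np.sin(np.radians(a))]);q=h@d;print(a,round(float(np.ptp(q)),1),end='; ')
E
```

```text
rect ((391.3132629394531, -268.3510437011719), (51.07455062866211, 46.16712188720703), 12.69318962097168) circ ((391.4534606933594, -268.9735107421875), 26.180644989013672)
0 52.4; 10 51.6; 20 50.7; 30 49.2; 40 47.9; 50 49.9; 60 50.7; 70 51.1; 80 50.0; 90 47.6; 100 46.1; 110 48.5; 120 50.5; 130 51.0; 140 50.3; 150 48.6; 160 49.2; 170 51.6;
```

Emit:
send_rows([
  [[-1.2, 0, 4, 0, 0, 3.8], [-1.2, 0, 8, 0, 0, 3.8], [-1.2, 0, 12, 0, 0, 3.8], [-1.2, 0, 15.5, 0, 0, 3.8], [-1.2, 0, 18, 0, 0, 3.8], [-1.2, 0, 19, 0, 0, 3.8], [-1.2, 0, 19.6, 0, 0, 3.8], [-1.2, 0, 19.6, 0, 0, 3.8]],
])

```text
clock: 1.9
tool_pos: [0.3904, -0.2701, 0.0025]
orientation: [179.9, -0.1, -170.2]
force: [0.7, 0.0, -0.5]
opening: 0.0657
gripper_force: 0.0
```

Emit:
send_rows([
  [[0, 0, 0, 0, 0, 0], [0, 0, 0, 0, 0, 0], [0, 0, 0, 0, 0, 0], [0, 0, 0, 0, 0, 0], [0, 0, 0, 0, 0, 0], [0, 0, 0, 0, 0, 0]],
], fingers=0)

```text
clock: 2.4
tool_pos: [0.3923, -0.2695, 0.0048]
orientation: [-180.0, 0.1, -170.1]
force: [-0.8, -0.3, 7.5]
opening: 0.0463
gripper_force: 29.7
```

Emit:
send_rows([
  [[0, 0, -4, 0, 0, 0], [0, 0, -8, 0, 0, 0], [0, 0, -12, 0, 0, 0], [-1.5, 1.7, -15.5, 0, 0, 0], [-4, 4.6, -15.5, 0, 0, 0], [-6.5, 7.5, -15.5, 0, 0, 0], [-9.1, 10.5, -15.5, 0, 0, 0], [-11.7, 13.5, -15.5, 0, 0, 0]],
])

```text
clock: 3.07
tool_pos: [0.4839, -0.1145, 0.1594]
orientation: [180.0, 0.1, -170.2]
force: [1.8, -1.3, -2.9]
opening: 0.046
gripper_force: 29.7
```

Emit:
send_rows([
  [[-2.6, 3, 0, 0, 0, 0], [-5.2, 6, 0, 0, 0, 0], [-7.8, 9, 0, 0, 0, 0], [-10.4, 12, 0, 0, 0, 0], [-13, 15, 0, 0, 0, 0], [-15, 17.3, 0, 0, 0, 0], [-15, 17.3, 0, 0, 0, 0]],
])

```text
clock: 3.65
tool_pos: [0.6044, 0.0846, 0.1581]
orientation: [180.0, 0.1, -169.9]
force: [1.0, -0.4, -2.6]
opening: 0.046
gripper_force: 29.7
```

```bash
python3 -c "
from h import *
move(.602,.08,.011,-170.1)"
```

```text
shift [ 0.33 -0.42 14.71] turn [0.  0.1 0.2] from [0.6044 0.0846 0.1581] [ 1.800e+02  1.000e-01 -1.699e+02] j [  26.   17.  -13.   -0.  -59. -106.]
```

Emit:
send_rows([
  [[0.3, -0.4, 4, 0, 0, 0], [0.3, -0.4, 8, 0, 0, 0], [0.3, -0.4, 11, 0, 0, 0], [0.3, -0.4, 13, 0, 0, 0], [0.3, -0.4, 14, 0, 0, 0], [0.3, -0.4, 14.5, 0, 0, 0], [0.3, -0.4, 14.7, 0, 0, 0], [0.3, -0.4, 14.7, 0, 0, 0]],
])

```text
clock: 4.32
tool_pos: [0.6002, 0.0757, 0.0126]
orientation: [180.0, 0.1, -170.1]
force: [0.1, -0.5, -1.9]
opening: 0.0458
gripper_force: 29.7
```

Emit:
send_rows([
  [[0, 0, 0, 0, 0, 0], [0, 0, 0, 0, 0, 0], [0, 0, 0, 0, 0, 0], [0, 0, 0, 0, 0, 0]],
], fingers=0.62)

```text
clock: 4.65
tool_pos: [0.6003, 0.0757, 0.013]
orientation: [180.0, 0.1, -170.1]
force: [-0.1, 0.2, 0.4]
opening: 0.0541
gripper_force: 0.0
```

Emit:
send_rows([
  [[0, 0, -2, 0, 0, 0], [0, 0, -5, 0, 0, 0], [0, 0, -9, 0, 0, 0], [0, 0, -13, 0, 0, 0], [0, 0, -15, 0, 0, 0], [0, 0, -15, 0, 0, 0]],
])

```text
clock: 5.15
tool_pos: [0.6027, 0.0763, 0.1687]
orientation: [179.9, 0.6, -170.1]
force: [0.3, -0.1, 0.2]
opening: 0.0544
gripper_force: 0.0
```

```bash
python3 -c "
from h import *
import pickle
move(.60,.247,.17,-175)
s=snap('top','t2.png');pickle.dump(s,open('top2.pkl','wb'))
"
```

```text
shift [-2.68 16.86 -0.08] turn [0.1 0.6 4.9] from [0.6027 0.0763 0.1687] [ 179.9    0.6 -170.1] j [  26.   16.  -13.    0.  -60. -106.]
```

Emit:
send_rows([
  [[-0.7, 4.2, 0, 0, 0, 4.9], [-1.4, 8.4, 0, 0, 0, 4.9], [-2, 12.6, 0, 0, 0, 4.9], [-2.6, 16, 0, 0, 0, 4.9], [-2.7, 16.9, 0, 0, 0, 4.9], [-2.7, 16.9, 0, 0, 0, 4.9]],
])

```text
clock: 5.7
tool_pos: [0.5964, 0.2492, 0.1604]
orientation: [-180.0, -0.1, -174.8]
force: [1.7, -0.5, -1.1]
opening: 0.0537
gripper_force: 0.0
```

```bash
python3 - <<'E'
from h import *
import pickle
s=snap('wrist','w2.png');pickle.dump(s,open('w.pkl','wb'));print(proj(s,[.628,.247,.039]))
move(.628,.247)
E
```

```text
[254.97712265 210.16053069]
shift [-3.15 -0.34 -0.01] turn [-0.1 -0.1  0. ] from [0.5964 0.2476 0.1605] [-1.799e+02 -1.000e-01 -1.749e+02] j [  40.   21.   -8.   -0.  -61. -125.]
```

View pics/w2.png

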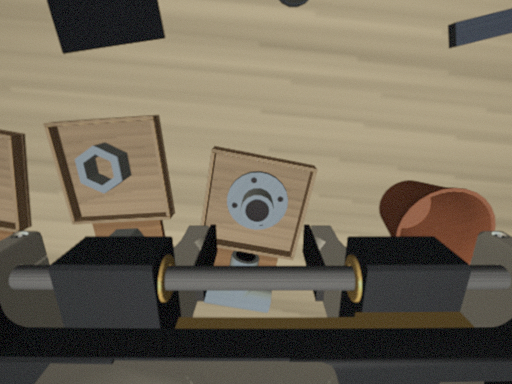

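The wrist view shows the flange collar's top at (257,210), where it was predicted. The nut lies flat in its bay at (102,168).

Emit:
send_rows([
  [[-3.2, -0.2, 1, 0, 0, 0], [-3.2, -0.2, 5, 0, 0, 0], [-3.2, -0.2, 9, 0, 0, 0], [-3.2, -0.2, 11.5, 0, 0, 0], [-3.2, -0.2, 13, 0, 0, 0], [-3.2, -0.2, 14, 0, 0, 0], [-3.2, -0.2, 14.2, 0, 0, 0], [-3.2, -0.2, 14.2, 0, 0, 0]],
])

```text
clock: 6.42
tool_pos: [0.6292, 0.2465, 0.0196]
orientation: [-180.0, -0.0, -175.1]
force: [0.3, -0.3, 0.8]
opening: 0.054
gripper_force: 0.0
```

Emit:
send_rows([
  [[0, 0, 0, 0, 0, 0], [0, 0, 0, 0, 0, 0], [0, 0, 0, 0, 0, 0], [0, 0, 0, 0, 0, 0], [0, 0, 0, 0, 0, 0], [0, 0, 0, 0, 0, 0]],
], fingers=0)

```text
clock: 6.92
tool_pos: [0.6299, 0.248, 0.0212]
orientation: [179.9, 0.1, -175.0]
force: [-2.1, 0.5, 7.1]
opening: 0.0351
gripper_force: 30.0
```

Emit:
send_rows([
  [[0, 0, -3, 0, 0, 0], [0, 0, -7, 0, 0, 0], [0, 0, -11, 0, 0, 0], [2.5, -1.8, -11, 0, 0, 0], [5.5, -4, -11, 0, 0, 0], [8.6, -6.2, -11, 0, 0, 0], [11.7, -8.5, -11, 0, 0, 0], [14.8, -10.8, -11, 0, 0, 0]],
])

```text
clock: 7.58
tool_pos: [0.4891, 0.1255, 0.1293]
orientation: [-180.0, -0.1, -175.0]
force: [-0.3, -1.2, -0.7]
opening: 0.0354
gripper_force: 30.0
```

Emit:
send_rows([
  [[3, -2.2, 0, 0, 0, 0], [5.5, -4, 0, 0, 0, 0], [6.6, -4.7, 0, 0, 0, 0], [6.6, -4.7, 0, 0, 0, 0]],
])

```text
clock: 7.92
tool_pos: [0.4266, 0.0723, 0.1298]
orientation: [180.0, -0.1, -175.1]
force: [-0.7, -0.4, -1.8]
opening: 0.0354
gripper_force: 30.0
```

```bash
python3 -c "
from h import *
move(.43,.075,.021,-175)"
```

```text
shift [-0.38  0.23 10.88] turn [ 0.  -0.1 -0.1] from [0.4266 0.0723 0.1298] [ 1.800e+02 -1.000e-01 -1.751e+02] j [  36.    3.  -36.   -0.  -51. -121.]
```

Emit:
send_rows([
  [[-0.4, 0.7, 3, 0, 0, 0], [-0.4, 0.7, 6, 0, 0, 0], [-0.4, 0.7, 8.5, 0, 0, 0], [-0.4, 0.7, 10, 0, 0, 0], [-0.4, 0.7, 10.6, 0, 0, 0], [-0.4, 0.7, 10.9, 0, 0, 0], [-0.4, 0.7, 10.9, 0, 0, 0]],
])

```text
clock: 8.5
tool_pos: [0.4333, 0.082, 0.0207]
orientation: [-180.0, -0.0, -175.0]
force: [-0.1, 0.2, -1.7]
opening: 0.0353
gripper_force: 30.0
```

Emit:
send_rows([
  [[0, 0, 0, 0, 0, 0], [0, 0, 0, 0, 0, 0], [0, 0, 0, 0, 0, 0], [0, 0, 0, 0, 0, 0]],
], fingers=0.62)

```text
clock: 8.83
tool_pos: [0.4335, 0.0821, 0.0217]
orientation: [179.9, 0.1, -175.0]
force: [-1.1, 0.1, 0.8]
opening: 0.053
gripper_force: 0.0
```

Emit:
send_rows([
  [[0, 0, -2, 0, 0, 0], [0, 0, -5, 0, 0, 0], [0, 0, -9, 0, 0, 0], [0, 0, -13, 0, 0, 0], [0, 0, -15, 0, 0, 0], [0, 0, -15, 0, 0, 0]],
])

```text
clock: 9.33
tool_pos: [0.4356, 0.0831, 0.1765]
orientation: [179.8, 0.5, -175.0]
force: [0.5, 0.5, -0.0]
opening: 0.0544
gripper_force: 0.0
```

```bash
python3 -c "
from h import *
move(.60,-.235,.17,-90)
move(.60,-.235,.17,90)
"
```

```text
shift [-13.58 -33.13   0.64] turn [ -0.2   0.6 -85. ] from [0.4356 0.0831 0.1765] [ 179.8    0.5 -175. ] j [  36.    0.  -32.    0.  -57. -122.]
shift [-13.58 -33.13   0.64] turn [ 0.6  0.2 95. ] from [0.4356 0.0831 0.1765] [ 179.8    0.5 -175. ] j [  36.    0.  -32.    0.  -57. -122.]
```

Emit:
send_rows([
  [[-1.4, -2.7, 0, 0, 0, -7], [-2.8, -5.4, 0, 0, 0, -14], [-4.2, -8.2, 0, 0, 0, -21], [-5.6, -11, 0, 0, 0, -28], [-7, -13.8, 0, 0, 0, -35], [-8.4, -16.6, 0, 0, 0, -42], [-9.8, -19.4, 0, 0, 0, -49], [-11.2, -22.2, 0, 0, 0, -56]],
], fingers=0.52)

```text
clock: 10.0
tool_pos: [0.5643, -0.1314, 0.1709]
orientation: [-180.0, 0.0, -121.0]
force: [1.1, 0.9, -0.5]
opening: 0.0451
gripper_force: 0.0
```

```bash
python3 -c "
from h import *
move(.628,-.229,.17,-90)
"
```

```text
shift [  5.08 -10.49   0.09] turn [ -0.   0. -31.] from [ 0.5643 -0.1314  0.1709] [-180.    0. -121.] j [  6.  14. -16.  -0. -60. -37.]
```

Emit:
send_rows([
  [[1.2, -2.4, 0, 0, 0, -7], [2.4, -4.8, 0, 0, 0, -14], [3.5, -7.2, 0, 0, 0, -21], [4.6, -9.5, 0, 0, 0, -28], [5.1, -10.5, 0, 0, 0, -31], [5.1, -10.5, 0, 0, 0, -31]],
])

```text
clock: 10.5
tool_pos: [0.6275, -0.2301, 0.1699]
orientation: [180.0, -0.0, -90.3]
force: [0.8, 0.3, -0.1]
opening: 0.0456
gripper_force: 0.0
```

```bash
python3 - <<'E'
from h import *
import pickle
s=snap('wrist','w3.png');pickle.dump(s,open('w.pkl','wb'));print(proj(s,[.63,-.229,.022]))
move(.628,-.229)
E
```

```text
[256.97286914 176.53319645]
shift [ 0.   -0.12 -0.  ] turn [0.1 0.  0. ] from [ 0.6268 -0.229   0.17  ] [179.9   0.  -90.5] j [ -3.  22.  -5.  -0. -63.   3.]
```

View pics/w3.png

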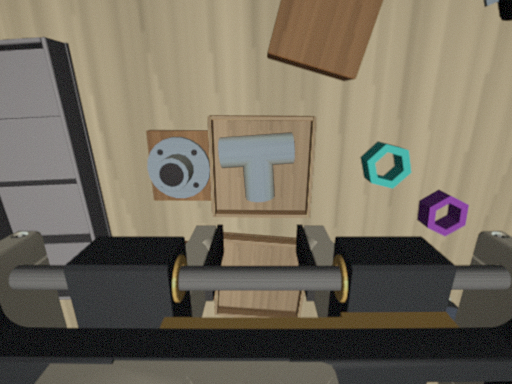

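The wrist view shows the tee's run from (220,150) to (294,147) and its branch down to (260,202). The bay walls are at columns 213 and 312. I'll measure the branch axis.

```bash
python3 - <<'E'
from h import *
import pickle
s=pickle.load(open('w.pkl','rb'))
c=steel(s,257,168,50);m=np.zeros((384,512),np.uint8);cv2.fillPoly(m,[c.astype(np.int32)],1)
for v in (172,178,184,190,196):
    x=np.nonzero(m[v])[0];a,b=pt(s,x[0]-.5,v,.022),pt(s,x[-1]+.5,v,.022)
    print(v,x[0],x[-1],'mid',((a+b)/2).round(4)[:2],'w',round(abs(a-b)[0]*1e3,1))
P=np.array([pt(s,u,v,.022)[:2] for u,v in c]);print('ext',P.min(0).round(3),P.max(0).round(3))
for u in (213,312): print('wall top',pt(s,u,180,.02).round(3))
x=[np.nonzero(m[:,u])[0][[0,-1]].mean() for u in (225,290)];print('run ends',pt(s,225,x[0],.025).round(4),pt(s,290,x[1],.025).round(4))
E
```

```text
172 245 270 mid [ 0.6294 -0.2343] w 29.6
178 246 271 mid [ 0.6283 -0.2272] w 29.8
184 247 271 mid [ 0.6277 -0.2201] w 28.8
190 247 272 mid [ 0.6272 -0.2128] w 30.2
196 247 272 mid [ 0.6272 -0.2054] w 30.4
ext [ 0.588 -0.277] [ 0.673 -0.199]
wall top [ 0.681 -0.225  0.02 ]
wall top [ 0.566 -0.224  0.02 ]
run ends [ 0.6649 -0.258   0.025 ] [ 0.5935 -0.2626  0.025 ]
```

Emit:
send_rows([
  [[-0.5, -0.1, 4, 0, 0, -4], [-0.5, -0.1, 8, 0, 0, -4], [-0.5, -0.1, 11.5, 0, 0, -4], [-0.5, -0.1, 13.5, 0, 0, -4], [-0.5, -0.1, 14.8, 0, 0, -4], [-0.5, -0.1, 15.6, 0, 0, -4], [-0.5, -0.1, 16, 0, 0, -4], [-0.5, -0.1, 16, 0, 0, -4]],
])

```text
clock: 11.22
tool_pos: [0.6277, -0.2224, 0.0107]
orientation: [180.0, 0.0, -86.4]
force: [0.1, 0.4, 0.7]
opening: 0.0456
gripper_force: 0.0
```

Emit:
send_rows([
  [[0, 0, 0, 0, 0, 0], [0, 0, 0, 0, 0, 0], [0, 0, 0, 0, 0, 0], [0, 0, 0, 0, 0, 0], [0, 0, 0, 0, 0, 0], [0, 0, 0, 0, 0, 0]],
], fingers=0)

```text
clock: 11.72
tool_pos: [0.6287, -0.2229, 0.0122]
orientation: [-179.9, -0.0, -86.3]
force: [-1.6, 2.3, 6.2]
opening: 0.0333
gripper_force: 30.0
```

```bash
python3 -c "
from h import *
move(.627,.258,.2,-86)
"
```

```text
shift [-48.    -2.94 -18.79] turn [-0.1 -0.  -0.3] from [ 0.6287 -0.2229  0.0122] [-179.9   -0.   -86.3] j [ -3.  31. -14.   0. -45.   6.]
```

Emit:
send_rows([
  [[0, 0, -3, 0, 0, 0], [0, 0, -6.5, 0, 0, 0], [0, 0, -10, 0, 0, 0], [-1, -0.1, -14, 0, 0, 0], [-4, -0.2, -15, 0, 0, 0], [-8, -0.5, -15, 0, 0, 0], [-12, -0.7, -15, 0, 0, 0], [-16, -1, -15, 0, 0, 0]],
])

```text
clock: 12.38
tool_pos: [0.6268, -0.0613, 0.161]
orientation: [-180.0, 0.0, -86.4]
force: [1.1, 1.0, -2.4]
opening: 0.033
gripper_force: 30.0
```

Emit:
send_rows([
  [[-4, -0.2, 0, 0, 0, 1], [-8, -0.5, 0, 0, 0, 2], [-12, -0.7, 0, 0, 0, 3], [-16, -1, 0, 0, 0, 4], [-20, -1.2, 0, 0, 0, 5], [-24, -1.5, 0, 0, 0, 6], [-28, -1.7, 0, 0, 0, 7], [-31, -1.9, 0, 0, 0, 8]],
])

```text
clock: 13.05
tool_pos: [0.6261, 0.2509, 0.1604]
orientation: [180.0, 0.0, -94.3]
force: [0.6, -1.1, -3.0]
opening: 0.0335
gripper_force: 30.0
```

```bash
python3 -c "
from h import *
move(.627,.259,.0125,-94)
snap('wrist','w4.png')
"
```

```text
shift [-0.81 -0.04 14.79] turn [ 0.   0.  -0.3] from [0.6261 0.2509 0.1604] [180.    0.  -94.3] j [ 38.  23.  -4.  -0. -63. -43.]
```

View pics/w4.png

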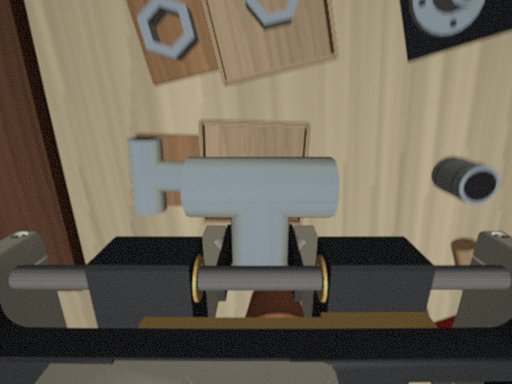

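The held tee looks level, with its run at (185–337,187), above bay_tee.

Emit:
send_rows([
  [[-0.8, 0, 4, 0, 0, 0], [-0.8, 0, 8, 0, 0, 0], [-0.8, 0, 11, 0, 0, 0], [-0.8, 0, 13, 0, 0, 0], [-0.8, 0, 14, 0, 0, 0], [-0.8, 0, 14.5, 0, 0, 0], [-0.8, 0, 14.8, 0, 0, 0], [-0.8, 0, 14.8, 0, 0, 0]],
])

```text
clock: 13.77
tool_pos: [0.628, 0.2561, 0.0135]
orientation: [-180.0, 0.0, -94.3]
force: [-0.2, -0.0, -1.3]
opening: 0.0332
gripper_force: 30.0
```

Emit:
send_rows([
  [[0, 0, 0, 0, 0, 0], [0, 0, 0, 0, 0, 0], [0, 0, 0, 0, 0, 0], [0, 0, 0, 0, 0, 0]],
], fingers=0.55)

```text
clock: 14.1
tool_pos: [0.6281, 0.2563, 0.0142]
orientation: [-179.9, 0.1, -94.3]
force: [0.3, -0.2, 0.1]
opening: 0.0476
gripper_force: 0.0
```

Emit:
send_rows([
  [[0, 0, -2, 0, 0, 0], [0, 0, -5, 0, 0, 0], [0, 0, -9, 0, 0, 0], [0, 0, -13, 0, 0, 0], [0, 0, -15, 0, 0, 0], [0, 0, -15, 0, 0, 0]],
])

```text
clock: 14.6
tool_pos: [0.6304, 0.2574, 0.1705]
orientation: [-179.5, 0.4, -94.3]
force: [0.6, 0.2, 0.6]
opening: 0.0479
gripper_force: 0.0
```

```bash
python3 -c "
from h import *
import pickle
s=snap('wrist','w5.png');pickle.dump(s,open('w5.pkl','wb'))
move(.4,.264,.17,-94)
"
```

```text
shift [ 1.02 22.9  -0.41] turn [-0.3  0.3 -0.3] from [0.6291 0.257  0.1673] [-179.7    0.3  -94.3] j [ 39.  23.  -4.   0. -63. -43.]
```

View pics/w5.png

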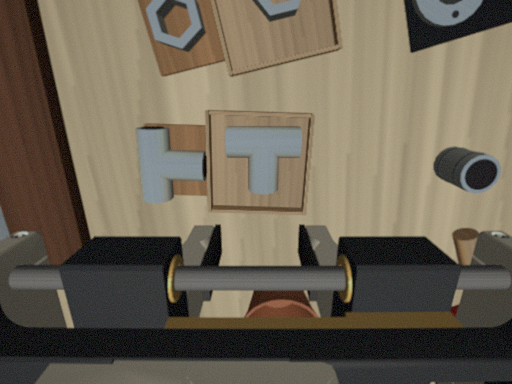

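The tee lies flat in bay_tee, with its run at (225–300,140). The coupling's top is at (482,174). Next is the coupling.

```bash
python3 -c "
from h import *
import pickle
s=pickle.load(open('w5.pkl','rb'))
print(pt(s,482,174,.05))
move(.4,.2625,.17,-94)
"
```

```text
[0.39996742 0.26546722 0.05      ]
shift [ 1.17 22.89 -0.41] turn [-0.3  0.3 -0.3] from [0.6291 0.257  0.1673] [-179.7    0.3  -94.3] j [ 39.  23.  -4.   0. -63. -43.]
```

Emit:
send_rows([
  [[0.2, 4, 0, 0, 0, 0], [0.4, 8, 0, 0, 0, 0], [0.6, 12, 0, 0, 0, 0], [0.8, 16, 0, 0, 0, 0], [0.9, 20, 0, 0, 0, 0], [1, 22.5, 0, 0, 0, 0], [1, 22.9, 0, 0, 0, 0], [1, 22.9, 0, 0, 0, 0]],
], fingers=0.78)

```text
clock: 15.32
tool_pos: [0.3969, 0.2633, 0.1631]
orientation: [-180.0, 0.0, -94.2]
force: [0.6, 0.1, 0.4]
opening: 0.0683
gripper_force: 0.0
```

```bash
python3 - <<'E'
from h import *
import pickle
s=snap('wrist','w6.png');pickle.dump(s,open('w.pkl','wb'))
u=proj(s,[.4005,.2625,.05]);print(u)
c=steel(s,*u,60);print('blob bbox',cv2.boundingRect(c.astype(np.int32)))
(x,y),r=cv2.minEnclosingCircle(c.astype(np.float32));print(x,y,r)
move(.4005,.2625,.018,-94)
E
```

```text
[255.70922701 184.11623151]
blob bbox (234, 166, 40, 40)
253.46847534179688 183.815185546875 21.54425621032715
shift [ 0.1  -0.24 14.51] turn [-0.   0.  -0.2] from [0.3981 0.2636 0.1631] [-180.     0.   -94.2] j [ 57.   5. -29.   0. -56. -61.]
```

View pics/w6.png

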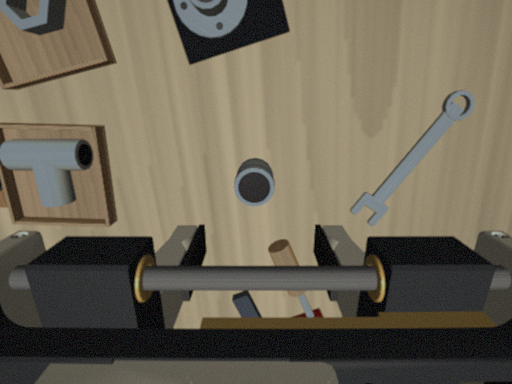

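The coupling's rim is centred at (254,186), as predicted.

Emit:
send_rows([
  [[0, -0.3, 3, 0, 0, 0], [0, -0.3, 6, 0, 0, 0], [0, -0.3, 9, 0, 0, 0], [0, -0.3, 11.5, 0, 0, 0], [0, -0.3, 13.2, 0, 0, 0], [0, -0.3, 14.2, 0, 0, 0], [0, -0.3, 14.5, 0, 0, 0], [0, -0.3, 14.5, 0, 0, 0]],
])

```text
clock: 16.03
tool_pos: [0.4018, 0.2624, 0.0165]
orientation: [179.9, -0.1, -94.4]
force: [0.4, -0.1, 0.1]
opening: 0.0678
gripper_force: 0.0
```

Emit:
send_rows([
  [[0, 0, 0, 0, 0, 0], [0, 0, 0, 0, 0, 0], [0, 0, 0, 0, 0, 0], [0, 0, 0, 0, 0, 0], [0, 0, 0, 0, 0, 0], [0, 0, 0, 0, 0, 0]],
], fingers=0)

```text
clock: 16.53
tool_pos: [0.4017, 0.2635, 0.0185]
orientation: [-180.0, 0.1, -94.3]
force: [-0.8, -0.0, 5.4]
opening: 0.0416
gripper_force: 30.0
```

```bash
python3 -c "
from h import *
move(.622,-.088,.17,-94)
"
```

```text
shift [ 33.37 -24.63 -15.17] turn [-0.   0.1 -0.3] from [0.4017 0.2635 0.0185] [-1.80e+02  1.00e-01 -9.43e+01] j [ 57.  17. -38.   0. -35. -61.]
```

Emit:
send_rows([
  [[0, 0, -3, 0, 0, 0], [0, 0, -7, 0, 0, 0], [0, 0, -11, 0, 0, 0], [1, -0.7, -14.5, 0, 0, 0], [4, -3, -15.2, 0, 0, 0], [7.2, -5.3, -15.2, 0, 0, 0], [10.4, -7.7, -15.2, 0, 0, 0], [13.6, -10, -15.2, 0, 0, 0]],
])

```text
clock: 17.2
tool_pos: [0.4909, 0.1185, 0.1701]
orientation: [-180.0, 0.1, -94.3]
force: [1.1, 1.3, -3.2]
opening: 0.0419
gripper_force: 30.0
```

Emit:
send_rows([
  [[3.2, -2.4, 0, 0, 0, 0], [6.4, -4.7, 0, 0, 0, 0], [9.6, -7.1, 0, 0, 0, 0], [12.8, -9.5, 0, 0, 0, 0], [16, -11.8, 0, 0, 0, 0], [18.5, -13.7, 0, 0, 0, 0], [19.8, -14.6, 0, 0, 0, 0], [19.8, -14.6, 0, 0, 0, 0]],
])

```text
clock: 17.87
tool_pos: [0.6219, -0.0916, 0.1683]
orientation: [179.9, -0.0, -94.5]
force: [1.8, -0.1, -3.0]
opening: 0.0415
gripper_force: 30.0
```

```bash
python3 -c "
from h import *
move(.622,-.088,.0235,-94)
"
```

```text
shift [-3.700e-01 -1.000e-02  1.448e+01] turn [ 0.1 -0.  -0.5] from [ 0.6219 -0.0916  0.1683] [179.9  -0.  -94.5] j [  9.  19. -10.   0. -61. -14.]
```

Emit:
send_rows([
  [[-0.3, 0, 4, 0, 0, 0], [-0.3, 0, 8, 0, 0, 0], [-0.3, 0, 11, 0, 0, 0], [-0.3, 0, 13, 0, 0, 0], [-0.3, 0, 13.8, 0, 0, 0], [-0.3, 0, 14.2, 0, 0, 0], [-0.3, 0, 14.5, 0, 0, 0], [-0.3, 0, 14.5, 0, 0, 0]],
])

```text
clock: 18.53
tool_pos: [0.6222, -0.0853, 0.0256]
orientation: [-179.9, 0.0, -94.3]
force: [-0.1, -0.3, -2.3]
opening: 0.0415
gripper_force: 30.0
```

Emit:
send_rows([
  [[0, 0, 0, 0, 0, 0], [0, 0, 0, 0, 0, 0], [0, 0, 0, 0, 0, 0], [0, 0, 0, 0, 0, 0]],
], fingers=0.62)

```text
clock: 18.87
tool_pos: [0.6223, -0.0856, 0.026]
orientation: [-179.9, 0.0, -94.3]
force: [0.1, -0.6, 0.1]
opening: 0.0536
gripper_force: 0.0
```

Emit:
send_rows([
  [[0, 0, -2, 0, 0, 0], [0, 0, -5, 0, 0, 0], [0, 0, -9, 0, 0, 0], [0, 0, -13, 0, 0, 0], [0, 0, -15, 0, 0, 0], [0, 0, -15, 0, 0, 0]],
])

```text
clock: 19.37
tool_pos: [0.6248, -0.0857, 0.1819]
orientation: [-179.4, 0.1, -94.3]
force: [0.9, 0.5, -0.5]
opening: 0.0544
gripper_force: 0.0
```

```bash
python3 -c "
from h import *
move(.433,.082,.175,-175)
move(.433,.082,.175,-94)
"
```

```text
shift [-15.29  20.39   0.49] turn [-0.5  0.5 80.7] from [ 0.6248 -0.0857  0.1819] [-1.794e+02  1.000e-01 -9.430e+01] j [ 10.  18.  -9.   0. -62. -14.]
shift [-15.29  20.39   0.49] turn [-0.6  0.1 -0.3] from [ 0.6248 -0.0857  0.1819] [-1.794e+02  1.000e-01 -9.430e+01] j [ 10.  18.  -9.   0. -62. -14.]
```

Emit:
send_rows([
  [[-2.3, 3.1, 0, 0, 0, 0], [-4.7, 6.3, 0, 0, 0, 0], [-7.1, 9.5, 0, 0, 0, 0], [-9.5, 12.7, 0, 0, 0, 0], [-11.9, 15.9, 0, 0, 0, 0], [-14, 18.7, 0.3, 0, 0, 0], [-15.3, 20.4, 0.5, 0, 0, 0], [-15.3, 20.4, 0.5, 0, 0, 0]],
])

```text
clock: 20.03
tool_pos: [0.4271, 0.0838, 0.1701]
orientation: [-180.0, 0.1, -94.2]
force: [-0.5, -0.7, -0.1]
opening: 0.0543
gripper_force: 0.0
```

```bash
python3 - <<'E'
from h import *
import pickle
s=snap('wrist','w7.png');pickle.dump(s,open('w.pkl','wb'))
print(proj(s,[.4335,.082,.037]),proj(s,[.4335,.082,.011]))
t=snap('top','t7.png')
move(.4335,.082,.0195,-94)
E
```

```text
[253.27601883 177.85922193] [253.74874133 171.77532877]
shift [ 0.09 -0.38 15.09] turn [-0.1  0.1 -0.2] from [0.4296 0.083  0.1704] [-1.799e+02  1.000e-01 -9.420e+01] j [ 37.   0. -33.   0. -57. -41.]
```

View pics/w7.png

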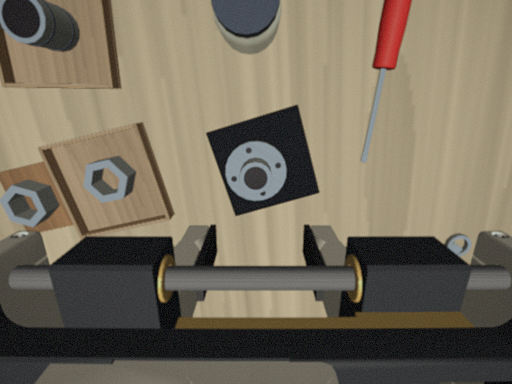

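The flange collar is at (256,179), about 2 mm from prediction. The coupling stands in its bay at (25,20), and the nut lies flat at (108,180).

Emit:
send_rows([
  [[0.1, -0.3, 3, 0, 0, 0], [0.1, -0.3, 6, 0, 0, 0], [0.1, -0.3, 9, 0, 0, 0], [0.1, -0.3, 12, 0, 0, 0], [0.1, -0.3, 13.7, 0, 0, 0], [0.1, -0.3, 14.7, 0, 0, 0], [0.1, -0.3, 15, 0, 0, 0], [0.1, -0.3, 15, 0, 0, 0]],
])

```text
clock: 20.8
tool_pos: [0.4329, 0.0804, 0.019]
orientation: [179.9, -0.1, -94.4]
force: [0.4, 0.3, -0.0]
opening: 0.0543
gripper_force: 0.0
```

Emit:
send_rows([
  [[0, 0, 0, 0, 0, 0], [0, 0, 0, 0, 0, 0], [0, 0, 0, 0, 0, 0], [0, 0, 0, 0, 0, 0], [0, 0, 0, 0, 0, 0], [0, 0, 0, 0, 0, 0]],
], fingers=0)

```text
clock: 21.3
tool_pos: [0.433, 0.0814, 0.0205]
orientation: [-179.9, 0.0, -94.3]
force: [-1.1, -1.1, 7.1]
opening: 0.0351
gripper_force: 30.0
```

```bash
python3 -c "
from h import *
move(.622,-.236,.18,-94)
"
```

```text
shift [ 30.21 -21.25 -15.94] turn [-0.1  0.  -0.3] from [0.433  0.0814 0.0205] [-179.9    0.   -94.3] j [ 36.  13. -43.   0. -34. -41.]
```

Emit:
send_rows([
  [[0, 0, -3, 0, 0, 0], [0, 0, -7, 0, 0, 0], [0, 0, -11, 0, 0, 0], [0, 0, -14.5, 0, 0, 0], [2.5, -1.8, -16, 0, 0, 0], [5.7, -4, -16, 0, 0, 0], [8.9, -6.3, -16, 0, 0, 0], [12.1, -8.5, -16, 0, 0, 0]],
])

```text
clock: 21.97
tool_pos: [0.5089, -0.0469, 0.1806]
orientation: [-179.9, 0.1, -94.3]
force: [0.8, 1.0, -2.2]
opening: 0.0351
gripper_force: 30.0
```

Emit:
send_rows([
  [[3.2, -2.3, 0, 0, 0, 0], [6.4, -4.5, 0, 0, 0, 0], [9.6, -6.8, 0, 0, 0, 0], [12.8, -9, 0, 0, 0, 0], [16, -11.3, 0, 0, 0, 0], [18, -12.7, 0, 0, 0, 0], [18, -12.7, 0, 0, 0, 0]],
])

```text
clock: 22.55
tool_pos: [0.6225, -0.239, 0.1781]
orientation: [179.9, -0.0, -94.5]
force: [1.0, 0.8, -1.8]
opening: 0.0352
gripper_force: 30.0
```

```bash
python3 -c "
from h import *
move(.622,-.236,.0225,-94)
"
```

```text
shift [-0.3   0.05 15.56] turn [ 0.1 -0.  -0.5] from [ 0.6225 -0.239   0.1781] [179.9  -0.  -94.5] j [ -4.  22.  -4.   0. -64.  -0.]
```

Emit:
send_rows([
  [[-0.3, 0, 4, 0, 0, 0], [-0.3, 0, 8, 0, 0, 0], [-0.3, 0, 11.5, 0, 0, 0], [-0.3, 0, 13.8, 0, 0, 0], [-0.3, 0, 14.8, 0, 0, 0], [-0.3, 0, 15.3, 0, 0, 0], [-0.3, 0, 15.6, 0, 0, 0], [-0.3, 0, 15.6, 0, 0, 0]],
])

```text
clock: 23.22
tool_pos: [0.6223, -0.232, 0.0248]
orientation: [-179.9, -0.0, -94.3]
force: [0.5, 0.1, -1.5]
opening: 0.0353
gripper_force: 30.0
```

Emit:
send_rows([
  [[0, 0, 0, 0, 0, 0], [0, 0, 0, 0, 0, 0], [0, 0, 0, 0, 0, 0], [0, 0, 0, 0, 0, 0]],
], fingers=0.62)

```text
clock: 23.55
tool_pos: [0.6223, -0.2321, 0.0251]
orientation: [-179.9, -0.0, -94.3]
force: [0.9, 0.3, -0.6]
opening: 0.0527
gripper_force: 0.0
```

Emit:
send_rows([
  [[0, 0, -2, 0, 0, 0], [0, 0, -5, 0, 0, 0], [0, 0, -9, 0, 0, 0], [0, 0, -13, 0, 0, 0], [0, 0, -17, 0, 0, 0], [-4, 4, -18, 0, 0, 0], [-4, 8, -18, 0, 0, 0], [-4, 10, -18, 0, 0, 0]],
])

```text
clock: 24.22
tool_pos: [0.5235, -0.1832, 0.2053]
orientation: [-179.8, 0.0, -94.3]
force: [-1.4, 1.2, 0.1]
opening: 0.0544
gripper_force: 0.0
```

```bash
python3 - <<'E'
from h import *
a=snap('top');b=snap('scene')
i=[cv2.resize(a['img'][60:250,100:400,::-1],(780,494))]
cv2.imwrite('pics/t8.png',i[0]);cv2.imwrite('pics/s8.png',cv2.resize(b['img'][130:384,70:410,::-1],(780,583)))
E
```

```text
(no output)
```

View pics/s8.png

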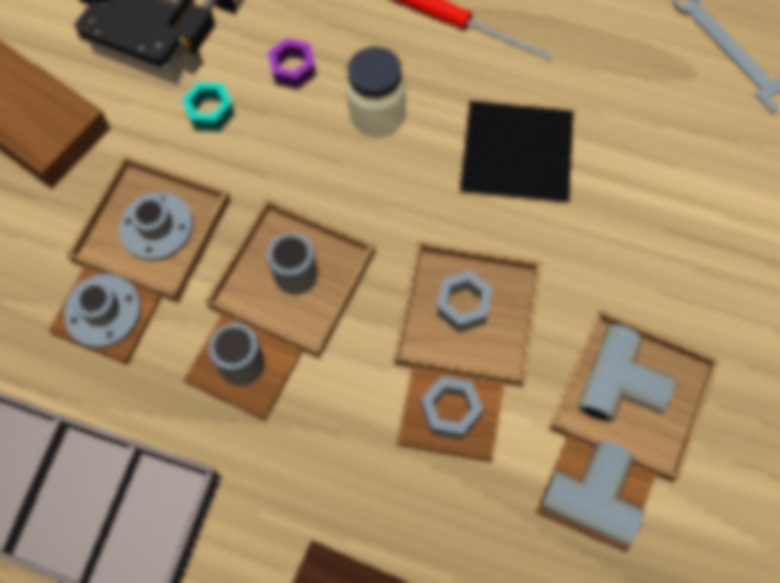

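View pics/t8.png

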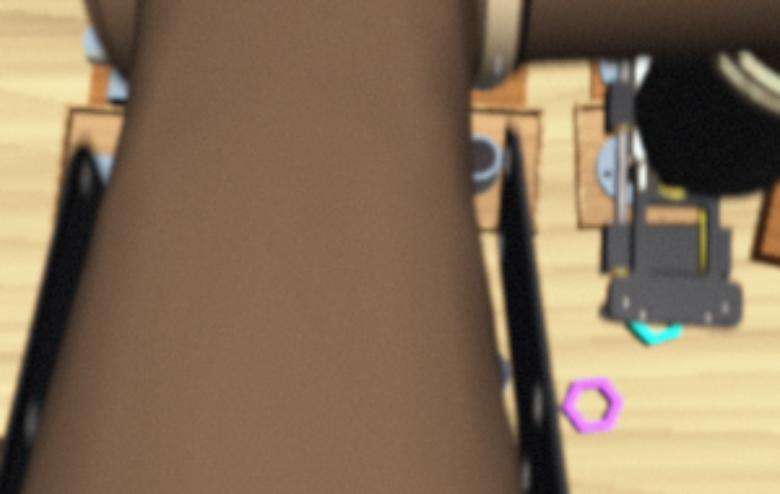

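The scene view shows every fitting in its bay:
- flange (155,223): flat
- coupling (292,265): upright
- nut (464,300): flat
- tee (622,375): flat

The jar still stands at (376,90), and the mat is empty. The arm blocks most of the top view, but what shows agrees. I'll hand the job in.

```bash
python3 -c "
from plant import ctrl
print(ctrl.close_job())"
```

```text
the job is handed in; nothing more can be done
None
```

All four fittings are in their matching bays, lying or standing like their samples; the gripper is clear, the jar was left standing in place, and the job was handed in after about 24 s (no verdict was returned).

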